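# Open up the paste pot and hold the card chest's flap at its balance point

## Robot

A 7-joint arm with a two-finger parallel gripper is mounted at the origin on the work surface. World frame = base frame: x ahead of the robot, y to its left, z up, the work surface at z = 0. Lengths are in m, angles in rad, forces in N, time in s.
With the tool pointing down it reaches from about 0.4 to 0.875 m from the base axis. Payload 19.3 kg.
Tool frame: the origin (TCP) lies at the centre of the arm's flange, where the gripper is bolted on; the fingertips stand 173 mm ahead of it and the grasp point (between the pads) lies 155 mm ahead of it (bot.grip_point_offset is the distance from the TCP to the grasp point, in m); z points along the fingers, x is the direction in which the jaws open and shut, and the axes are right-handed (so a half turn about z gives the same grasp; the last joint's range is limited). The gripper opens to 85 mm and grips with 20 to 120 N. Pads are 22 mm wide; open, the fingers measure 114 mm over their backs; the gripper's body (76 mm by 85 mm) begins 54 mm behind the grasp point. The pads swing forward as they close: fully open they stand 13 mm farther back than shut.
Start: joints at [-1.232, 0.521, -0.036, 1.599, 0.021, 1.021, -0.113], TCP at [0.248, 0.573, 0.405] pointing down, gripper open.
Joint ranges: [-2.91, 2.91], [-0.3, 2.13], [-1.5, 1.42], [0.17, 2.43], [-1.26, 4.41], [0.16, 1.93], [-2.52, 2.52]. Speed limits (rad/s): [1.89, 1.89, 2.39, 2.39, 3.01, 3.01, 3.01].

## Interface

Orientations are given as [roll, pitch, yaw] about the fixed x, y, z axes, in that order (R = Rz(yaw) Ry(pitch) Rx(roll)).
In Python, from workcell import bot gives the robot as it stands.
- The arm moves only by the tool step_arm, never from a script. Its argument "plan" is a list that holds one entry, the list of rows, each a list of 4 numbers: the shift along the world's x, y, z in cm, then the turn about the world's z in rad. A call has 1 to 12 rows; each row is the pose to reach, as a shift and turn from the pose measured when the call began; what a row does not reach only later rows make up. A row lasts 1/12 s, in which the tool goes at most 41.7 mm and 7.16 degrees, less where a joint would pass 70% of its speed; a pose out of reach is approached as far as the arm can. A call with a gripper value outside its range is refused whole. "jaw" is the closure, from 0 (fully open) to 1 (shut), set as the call begins (left out, the last holds). The fingers move at their own pace and stop on an object; "force" is the grip in N (left out, the last holds). Time passes only in rows, so rows that repeat a pose let the fingers close. It gives the time, the measured TCP pose, the force and the opening at its end, in the units of the state.
- bot.observe(): the state, without advancing time (a new reading comes with each control period).
- bot.grab_frame(name): name is "side" or "top"; returns a dict with "pixels" (480x640x3 uint8, blue, green, red), "mtx" (3x3 intrinsics, pixels), "R" (3x3) and "t" (3): a world point X has camera coordinates R X + t. Camera axes: x right, y down, z forward; pixel columns grow to the right and rows downward; lengths in m; the calibration is good to about 2 mm. A picture is of the moment at which its call begins. There is no depth.
- bot.job_done(): hands the job in, once; it reports no verdict.
The state is a dict: "clock": time; "qpos": joint angles; "qd": joint speeds; "joint_efforts": joint torques, N m; "position": TCP position; "tool_rot": TCP orientation; "force": force on the tool from outside, world axes, zero at the start; "moment": the same for the moment, N m; "grip_width": finger opening in m.
Only numpy, scipy, OpenCV 4.12 (cv2) and the standard library are available. Lean on these libraries where they do the work, as an engineer would, in place of code of your own. Each camera call takes 0.05 s, during which the arm holds its last target.

## Task

Get the plaster bench ready for a colleague: lift the lid off the brass paste pot by its knob and set it down (not drop it) flat and wholly on the round wooden board, letting go of it. Then swing the hinged flap of the card chest, which has a pull on its free edge, up to its over-centre balance point - leaning back a little past upright, where it would fall neither shut nor over backwards - and finish while still holding it there in a firm grip, at rest. Never let the flap fall over backwards, and leave the pot and everything else where it stands.

Things in the scene. Friction and masses are not known exactly. Their poses are not given: they have to be found in the camera images.
- pot_lid: Round brass lid, 130 mm across, about 0.22 kg, loose on the pot. Origin: centre of its underside, z up. A step 106 mm across, 6 mm high below drops into the pot's mouth and carries the lid when it is set down; an upright dark wooden cylindrical knob, 24 mm across, stands on the centre from z = 14 to 39 mm. Its yaw means nothing.
- pot: Brass pot with two small ears, loose, 0.9 kg, 124 mm across, wall 4 mm, rim 100 mm above its origin (centre of its underside, on the table). The lid's origin is 94 mm above it while the lid is on.
- board: Round light-wood board, fixed to the table, 190 mm across, 12 mm thick; origin: centre of its underside, on the table. The lid belongs on its top.
- pull (a point): Dark wooden pull of the chest's flap: a round lug 26 mm across, 24 mm wide between flat ends, on a 14 mm wide, 8 mm thick neck at the middle of the flap's free edge. Origin: lug centre, 183 mm from the hinge line, 33 mm beyond the flap's edge. y = lug axis, parallel to the hinge; x points to the hinge. Pinched on its flat ends (along y) it can pivot between the fingers as the flap swings.
- hinge (a point): Middle of the flap's hinge line, on the rear top edge of the chest, 105 mm above the table; axes are those of the chest (x from the front of the chest to its rear, y along the hinge line, z up).
- flap (a joint): Flap angle (rad): 0 shut, level; 1.57 upright; more leans back; stop at 2.6. At angle a the pull's centre is 183*cos(a) mm in front of the hinge line, 183*sin(a) mm above it. Wood 150 x 180 x 9 mm, stone block (90 x 90 x 35) below, about 0.65 kg; swings freely, no stay. It balances at 1.8: short of that it falls shut, beyond it falls over backwards. Opening takes about 3 N at the pull.
- chest: Wooden card chest, fixed to the table, 150 mm (x) by 180 mm (y) by 100 mm high; origin: centre of its underside; its front, where the pull is, faces its own -x. Turned up to 15 degrees.
- mortar: Dark stone mortar, 120 mm across, 65 mm high, a bystander: leave it. Origin: centre of its underside.
- teapot: Brown teapot with an arched handle, about 125 mm across, 140 mm high, a bystander: leave it. Origin: centre of its underside.
- cup: White cup, 72 mm across, 60 mm high, a bystander: leave it. Origin: centre of its underside.
- jar: Amber jar with a steel cap, 70 mm across, 100 mm high, a bystander: leave it. Origin: centre of its underside.
Not all that is in view belongs to the job. There is more than one size of the pot_lid; the one meant has the size given above.

How it is judged:
On the way, in this order (a step that is already met when the one before it is completed fails the run):
1. the lid is lifted clear of the pot (z of pot_lid in the frame of pot above 0.115 m), for 0.1 s.
2. the lid lies flat on the board and is let go (horizontal distance between pot_lid and board below 0.032 m and z of pot_lid in the frame of board below 0.018 m and angle between pot_lid's own z axis and vertical below 0.1 rad and linear speed of pot_lid below 0.05 m/s and contact force between the fingers and pot_lid below 0.1 N), for 0.2 s.
At the end, for the whole second after the job is handed in: The flap is at rest (under 0.15 rad/s) within 0.09 rad of its balance angle 1.8, held by the fingers with more than 1 N; the lid lies flat (within 0.1 rad) and still on the board, centre within 32 mm of the board's centre; the pot stands upright within 30 mm of where it was (value of joint flap between 1.71 and 1.89 rad and velocity of joint flap between -0.15 and 0.15 rad/s and contact force between the fingers and flap above 1 N and horizontal distance between pot_lid and board below 0.032 m and z of pot_lid in the frame of board below 0.018 m and angle between each of pot_lid, pot's own z axis and vertical below 0.1 rad and linear speed of pot_lid below 0.05 m/s and distance of pot from where it was at the start of the episode below 0.03 m); the arm keeps its last pose, push and grip.
It fails at once if the flap falls over backwards (past 2.25 rad) (value of joint flap above 2.25 rad).
It fails at once if the lid is dropped or thrown (linear speed of pot_lid above 0.45 m/s and contact force between the fingers and pot_lid below 0.05 N).
It fails at once if a bystander is disturbed (moved more than 30 mm) (distance of any of mortar, teapot, cup, jar from where it was at the start of the episode above 0.03 m).
It also fails if it takes over 64 s, if anything falls off the work surface, if the arm or the gripper's body presses on something with over 40 N, if the wrist force passes 120 N, or if a joint passes its speed limit or range.

## Working session

There is one attempt and no reset: what is moved stays moved. The work goes in short steps, Python scripts to look and compute and a tool call to move; the robot and the scene stay as the last step left them, time stands still between calls to the robot, and variables do not carry over. Pictures are saved under pics/ and viewed, and the job is handed in when it is done.

Besides the shell and the picture viewer there is one more tool, called after "Request:" in YAML: its name, and indented under it one key for each argument. step_arm: Moves the arm, as the interface text tells. Its arguments: {"type":"object","properties":{"plan":{"type":"array"},"jaw":{"type":"number"},"force":{"type":"number"}},"required":["plan"]}

```bash
mkdir -p pics
python3 - <<'E'
from workcell import bot
import cv2, pickle
print(bot.observe())
d={}
for n in("side","top"):
    f=bot.grab_frame(n); d[n]=f
    cv2.imwrite(f"pics/{n}0.png",f["pixels"]); print(n,f["mtx"],f["R"],f["t"])
pickle.dump(d,open("f0.pkl","wb"))
print(bot.grip_point_offset)
E
```

```text
{'clock': 0.0, 'qpos': array([-1.23222647,  0.52203831, -0.03631228,  1.60000203,  0.02121891,
        1.02104958, -0.11278014]), 'qd': array([-6.28108297e-05,  2.26670126e-03, -6.84466006e-05, -2.81692406e-04,
       -5.30107728e-04,  1.05962245e-03,  1.56673465e-03]), 'joint_efforts': array([-3.58886491e-04, -9.27092600e+01,  1.97922930e+00, -3.69951332e+01,
        1.77930359e-02,  7.84116914e-03,  2.23173595e-05]), 'position': array([0.24840304, 0.57337424, 0.40411278]), 'tool_rot': array([3.14149171e+00, 1.10727819e-03, 1.16203297e+00]), 'force': array([ 0.24510071,  0.32019645, -0.20662541]), 'moment': array([-0.00927065,  0.0106722 ,  0.00397663]), 'grip_width': 0.08558084206243002}
side [[507.6219675    0.         326.55677362]
 [  0.         507.6219675  234.29481325]
 [  0.           0.           1.        ]] [[ 0.69060028 -0.72307888  0.01510589]
 [-0.44581248 -0.44204866 -0.77835996]
 [ 0.56949318  0.53080121 -0.62763651]] [-0.39483766  0.3031915   1.20255666]
top [[597.10804667   0.         312.67887106]
 [  0.         597.10804667 227.82380873]
 [  0.           0.           1.        ]] [[ 0.01311772 -0.99990266  0.00475306]
 [-0.98256827 -0.01377157 -0.18539134]
 [ 0.18543875 -0.00223829 -0.98265328]] [-0.02696974  0.56254235  1.68391123]
0.1547
```

View pics/side0.png

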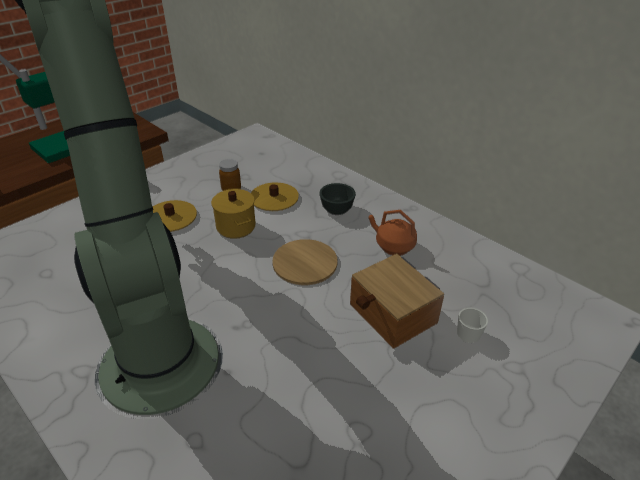

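View pics/top0.png

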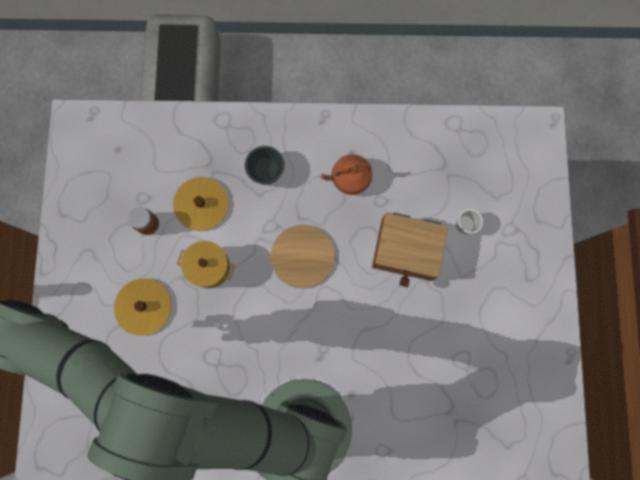

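Three lids are in view (top image): on the pot at (204,263), and two lying on the table at (201,203) and (143,306). The one on the pot should be the one meant. I'll check its size and crop in closer.

Run:
```python
import cv2,pickle,numpy as np
d=pickle.load(open("f0.pkl","rb"))
def crop(n,x,y,w,h,s,o): cv2.imwrite(o,cv2.resize(d[n]["pixels"][y:y+h,x:x+w],None,fx=s,fy=s,interpolation=cv2.INTER_CUBIC))
crop("top",110,170,240,170,3.3,"pics/t_lid.png")
crop("top",350,190,150,110,5,"pics/t_chest.png")
crop("side",140,150,220,140,3.6,"pics/s_lid.png")
crop("side",340,240,150,110,5,"pics/s_chest.png")
```

```text
(no output)
```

View pics/t_lid.png

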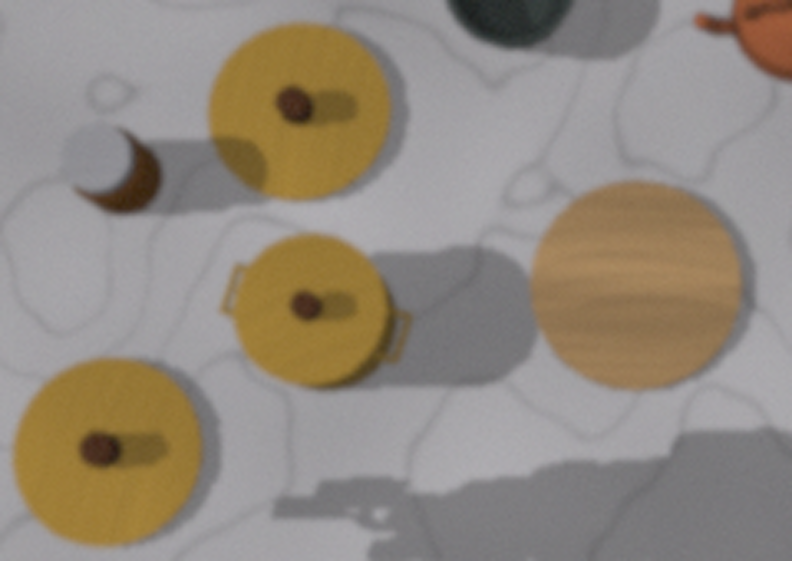

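View pics/s_lid.png

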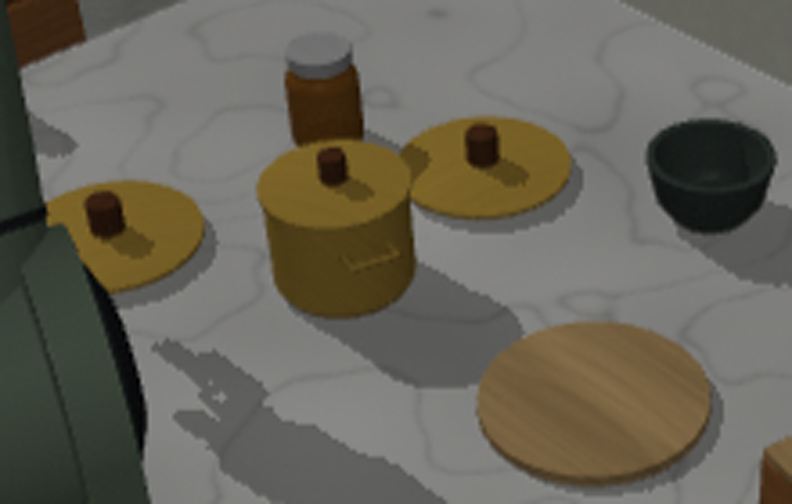

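View pics/t_chest.png

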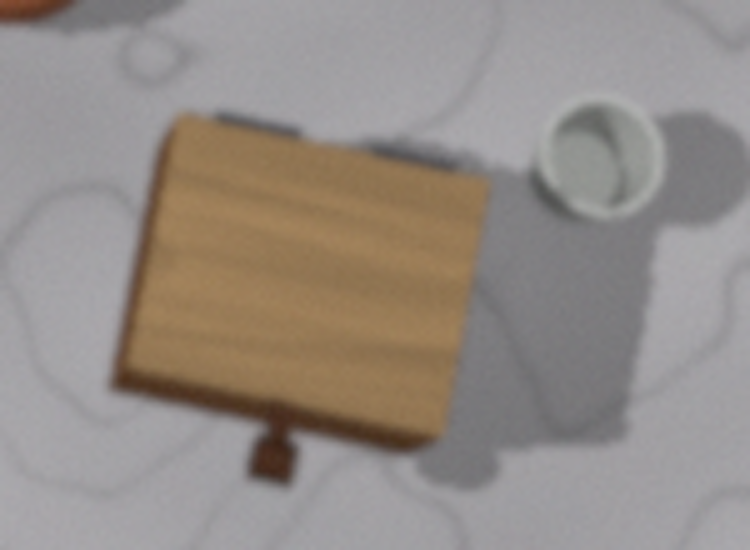

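View pics/s_chest.png

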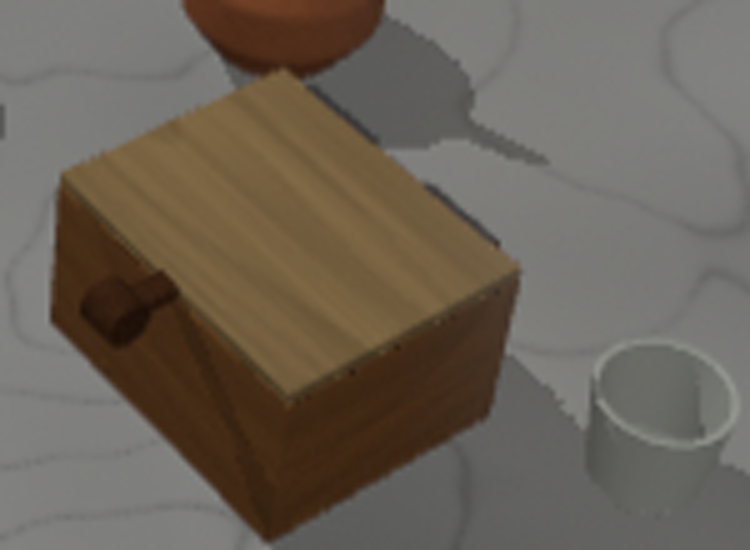

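```bash
cat > h.py <<'E'
import cv2,numpy as np,pickle
d=pickle.load(open("f0.pkl","rb"))
def P(n): f=d[n]; return f["mtx"]@np.c_[f["R"],f["t"]]
def tri(t,s):
    X=cv2.triangulatePoints(P("top"),P("side"),np.array(t,float).reshape(2,1),np.array(s,float).reshape(2,1))[:,0]
    X=X[:3]/X[3]; e=[np.linalg.norm(proj(n,X)-p) for n,p in(("top",t),("side",s))]
    return X,e
def proj(n,X):
    p=P(n)@np.r_[X,1]; return p[:2]/p[2]
def atz(n,p,z):
    f=d[n]; r=f["R"].T@np.linalg.solve(f["mtx"],[*p,1]); c=-f["R"].T@f["t"]; return c+r*(z-c[2])/r[2]
E
python3 - <<'E'
from h import *
np.set_printoptions(precision=4,suppress=True)
T=lambda x,y:(110+x/3.3,170+y/3.3); S=lambda x,y:(140+x/3.6,150+y/3.6)
T2=lambda x,y:(350+x/5,190+y/5); S2=lambda x,y:(340+x/5,240+y/5)
print("lid",*tri(T(312,310),S(334.5,184)))
print("knobtop",*tri(T(306,305),S(331,153)))
print("board",*tri(T(636,285),S(594,397)))
print("pull",*tri(T2(272,458),S2(115,312)))
for t,s in(((180,115),(285,68)),((490,180),(520,268)),((440,437),(290,400)),((125,375),(62,175))): print(*tri(T2(*t),S2(*s)))
w=lambda a,b,z:np.linalg.norm(atz("top",T(*a),z)-atz("top",T(*b),z))
print("diam pot lid",w((234,310),(390,310),.105),"far lid",w((209,110),(391,110),.01),"near lid",w((13,450),(202,450),.01), "board",w((531,285),(742,285),.012))
print("far",atz("top",T(300,111),.01),"near",atz("top",T(108,452),.01))
print("jar top",tri(T(99,158),S(319,50)))
E
```

```text
lid [0.4479 0.2801 0.103 ] [np.float64(0.5466111453543081), np.float64(0.6917251342701907)]
knobtop [0.448  0.2796 0.1347] [np.float64(0.5309538419707949), np.float64(0.6680703661838822)]
board [0.486  0.0079 0.0091] [np.float64(0.5036891092376056), np.float64(0.7068163029748056)]
pull [ 0.4055 -0.2764  0.1034] [np.float64(0.2858475074883715), np.float64(0.45572945720116703)]
[ 0.5994 -0.2275  0.1085] [np.float64(0.7344744176329239), np.float64(1.0715116225755221)]
[ 0.5637 -0.4013  0.1077] [np.float64(0.3376508973026186), np.float64(0.5340206557321059)]
[ 0.4189 -0.3706  0.1038] [np.float64(0.5331208807863287), np.float64(0.8798318773832959)]
[ 0.4521 -0.1963  0.1084] [np.float64(1.2235306367608243), np.float64(1.8505498870858295)]
diam pot lid 0.13153751699835203 far lid 0.16539043214543656 near lid 0.16615224336703135 board 0.1886582900084768
far [0.6401 0.317  0.01  ] near [0.3301 0.4711 0.01  ]
jar top (array([0.5777, 0.47  , 0.0978]), [np.float64(0.6266326877410315), np.float64(0.7232578929948169)])
```

Measurements from the two views:
- **Pot lid:** 131 mm across, so it is the one meant. The other two measure about 166 mm.
- **Knob:** (0.448, 0.280), with its top at z ≈ 0.133.
- **Board:** (0.486, 0.008).
- **Pull:** (0.4055, -0.276, 0.103).
- **Chest:** yaw about -0.20.

Next I move above the knob.

Request:
step_arm:
  plan:
    - [[1,-1.5,-0.2,0],[2.5,-3.5,-0.5,0],[4.5,-6.5,-1,0],[6.5,-9.5,-1.4,0],[8.5,-12.5,-1.9,0],[10.5,-15.5,-2.3,0],[12.5,-18.5,-2.8,0],[14.5,-21.5,-3.2,0],[16.5,-24.5,-3.7,0],[18.5,-27,-4,0],[19.5,-28.5,-4.4,0],[20,-29.3,-4.4,0]]
  jaw: 0

```text
clock: 1.1
position: [0.4497, 0.2778, 0.3595]
tool_rot: [3.141, 0.002, 1.159]
force: [-0.6, -0.5, 0.1]
grip_width: 0.0853
```

Run:
```python
from workcell import bot
import cv2
for n in("side","top"):
    f=bot.grab_frame(n); p=f["pixels"]
    c=p[120:260,160:340] if n=="side" else p[180:330,110:310]
    cv2.imwrite(f"pics/{n}1.png",cv2.resize(c,None,fx=4,fy=4,interpolation=cv2.INTER_CUBIC))
o=bot.observe();print(o["clock"],o["position"],o["tool_rot"],o["force"])
```

```text
1.2 [0.44895482 0.27937577 0.36009856] [3.14154526e+00 1.54090740e-03 1.15978592e+00] [ 0.21960297  0.57365596 -0.10457328]
```

View pics/side1.png

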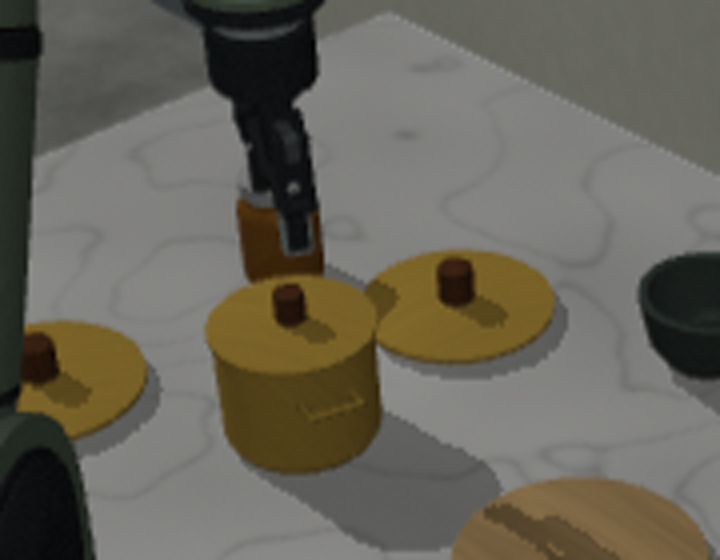

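The open fingers (crop about (285,200)) hang above the knob at (288,303), well aligned. I go down to TCP z ≈ 0.286.

Request:
step_arm:
  plan:
    - [[0,0,-1,0],[0,0,-2.5,0],[0,0,-4,0],[0,0,-5.3,0],[-0.1,0,-6.3,0],[-0.1,0,-7,0],[-0.1,0,-7.3,0],[-0.1,0,-7.4,0],[-0.1,0,-7.4,0]]

```text
clock: 1.95
position: [0.4479, 0.2797, 0.2862]
tool_rot: [3.142, 0.001, 1.16]
force: [0.1, 0.1, 0.1]
grip_width: 0.0849
```

Request:
step_arm:
  plan:
    - [[0,0,0,0],[0,0,0,0],[0,0,0,0],[0,0,0,0],[0,0,0,0],[0,0,0,0],[0,0,0,0],[0,0,0,0],[0,0,0,0],[0,0,0,0]]
  jaw: 1
  force: 35

```text
clock: 2.78
position: [0.4482, 0.2802, 0.2866]
tool_rot: [3.141, -0.0, 1.16]
force: [1.6, 4.8, 4.1]
grip_width: 0.023
```

Run:
```python
from workcell import bot
import cv2
for n in("side",):
    f=bot.grab_frame(n); p=f["pixels"]
    c=p[140:260,170:320]
    cv2.imwrite(f"pics/{n}2.png",cv2.resize(c,None,fx=5,fy=5,interpolation=cv2.INTER_CUBIC))
o=bot.observe();print(o["clock"],o["position"],o["tool_rot"],o["force"],o["grip_width"])
```

```text
2.8333 [0.44814511 0.28018897 0.28657619] [ 3.14096229e+00 -2.49013934e-04  1.16037861e+00] [1.93274054 4.37663358 3.56222435] 0.022741867830080875
```

View pics/side2.png

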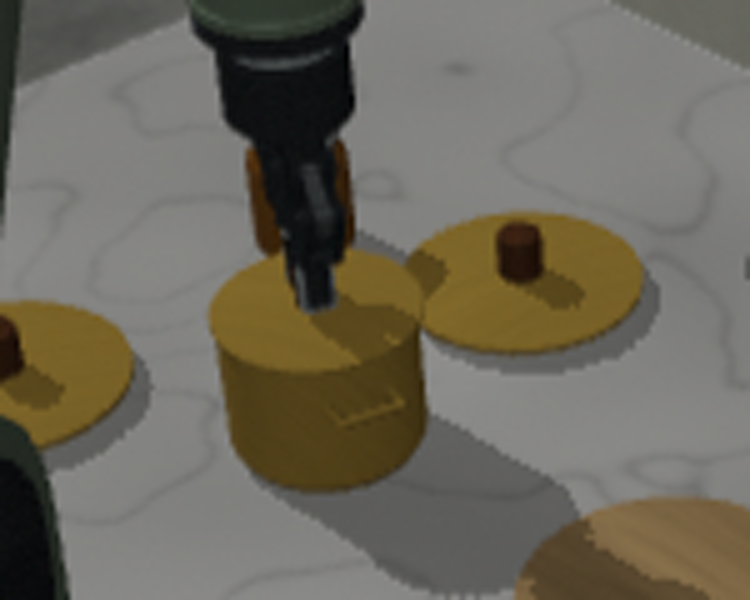

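The knob is gripped: opening 23 mm, with the fingers around it at crop (318,285). I lift straight up.

Request:
step_arm:
  plan:
    - [[0,0,0.3,0],[0,0,0.8,0],[0,0,1.6,0],[0,0,2.6,0],[0,0,3.8,0],[0,0,5,0],[0,0,6.2,0],[0,0,7.2,0],[0,0,7.8,0],[0,0,8,0],[0,0,8,0]]

```text
clock: 3.75
position: [0.4482, 0.2801, 0.367]
tool_rot: [3.141, -0.001, 1.16]
force: [0.0, -0.4, -3.1]
grip_width: 0.0225
```

Run:
```python
from workcell import bot
import cv2
for n in("side",):
    f=bot.grab_frame(n); p=f["pixels"]
    c=p[110:260,160:350]
    cv2.imwrite(f"pics/{n}3.png",cv2.resize(c,None,fx=4,fy=4,interpolation=cv2.INTER_CUBIC))
o=bot.observe();print(o["clock"],o["position"],o["tool_rot"],o["force"],o["grip_width"])
```

```text
3.8 [0.44806606 0.28009073 0.36645597] [ 3.14105586e+00 -3.28934150e-05  1.16035562e+00] [ 0.35887589 -0.64069309 -2.44947824] 0.02238938028163685
```

View pics/side3.png

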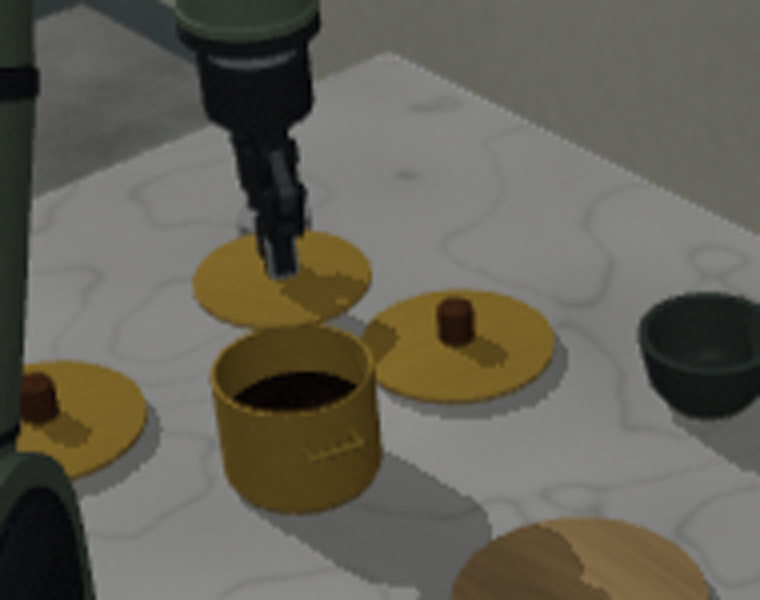

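The lid (crop (283,280)) hangs level above the open pot, which stayed where it was. I carry it to the board.

Request:
step_arm:
  plan:
    - [[0.1,-0.6,0,0],[0.3,-2,0,0],[0.6,-4.2,0,0],[1,-7,0,0],[1.4,-10,0,0],[1.9,-13.4,0,0],[2.3,-16.8,0,0],[2.8,-20,0,0],[3.2,-22.8,0,0],[3.5,-25,0,0],[3.7,-26.5,0,0],[3.8,-27.2,0,0]]

```text
clock: 4.8
position: [0.4857, 0.0047, 0.3662]
tool_rot: [3.141, 0.001, 1.157]
force: [0.5, -0.3, -2.9]
grip_width: 0.0227
```

Request:
step_arm:
  plan:
    - [[0,0,-1,0],[0,0,-2.5,0],[0,0,-4.5,0],[0,0,-6.8,0],[0,0,-9,0],[0,0,-11,0],[0,0,-12.5,0],[0,0,-13.5,0],[0,0,-14,0],[0,0,-14,0]]

```text
clock: 5.63
position: [0.4853, 0.005, 0.2252]
tool_rot: [-3.14, 0.002, 1.157]
force: [-0.0, 0.2, -2.4]
grip_width: 0.0222
```

Run:
```python
from workcell import bot
import cv2
for n in("side","top"):
    f=bot.grab_frame(n); p=f["pixels"]
    c=p[180:300,230:380] if n=="side" else p[180:300,230:380]
    cv2.imwrite(f"pics/{n}4.png",cv2.resize(c,None,fx=4,fy=4,interpolation=cv2.INTER_CUBIC))
o=bot.observe();print(o["clock"],o["position"],o["tool_rot"],o["force"],o["grip_width"])
```

```text
5.7333 [0.48575383 0.00487967 0.22653154] [3.14100850e+00 8.39024410e-04 1.15696657e+00] [ 0.79691785 -0.45388382 -3.25297832] 0.022883403777060846
```

View pics/side4.png

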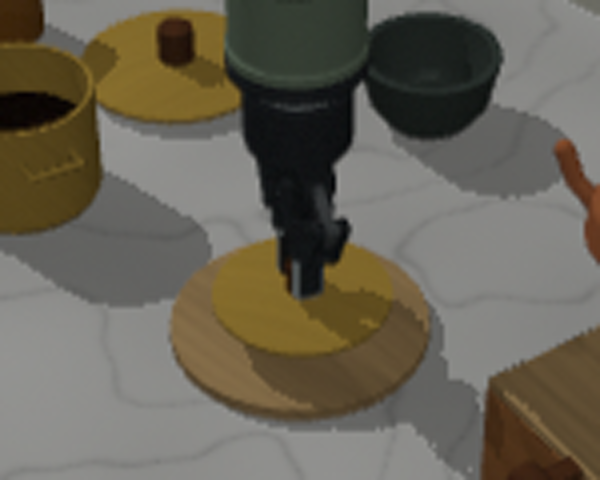

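View pics/top4.png

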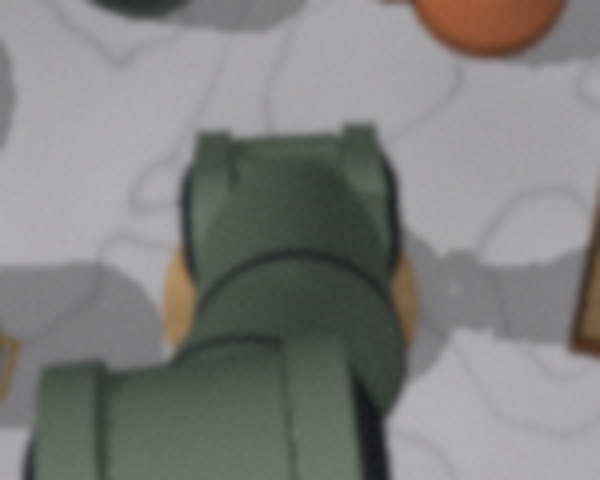

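The lid (side crop (302,297)) is over the board (300,323), about 22 mm up. I lower it slowly with a 3 mm correction in y.

Request:
step_arm:
  plan:
    - [[0,0.1,-0.4,0],[0,0.2,-0.8,0],[0,0.3,-1.2,0],[0,0.3,-1.5,0],[0,0.3,-1.7,0],[0,0.3,-1.9,0],[0,0.3,-2,0],[0,0.3,-2.1,0],[0,0.3,-2.1,0],[0,0.3,-2.1,0]]

```text
clock: 6.57
position: [0.4858, 0.0079, 0.2056]
tool_rot: [3.141, 0.001, 1.157]
force: [0.4, -0.1, -3.1]
grip_width: 0.0221
```

Not touching yet, since the force is still the lid's weight.

Request:
step_arm:
  plan:
    - [[0,0,-0.05,0],[0,0,-0.1,0],[0,0,-0.15,0],[0,0,-0.2,0],[0,0,-0.2,0],[0,0,-0.2,0]]

```text
clock: 7.07
position: [0.4859, 0.008, 0.2042]
tool_rot: [3.14, 0.0, 1.157]
force: [-4.3, 2.5, 16.1]
grip_width: 0.0227
```

It touches the board, pressing with about 18 N. I ease off by 1 mm and then open.

Request:
step_arm:
  plan:
    - [[0,0,0.1,0],[0,0,0.1,0],[0,0,0.1,0]]

```text
clock: 7.32
position: [0.4859, 0.008, 0.2052]
tool_rot: [3.14, 0.0, 1.157]
force: [0.3, -0.4, -2.9]
grip_width: 0.0227
```

Request:
step_arm:
  plan:
    - [[0,0,0,0],[0,0,0,0],[0,0,0,0],[0,0,0,0],[0,0,0,0],[0,0,0,0],[0,0,0,0],[0,0,0,0],[0,0,0,0],[0,0,0,0],[0,0,0,0]]
  jaw: 0

```text
clock: 8.23
position: [0.4859, 0.008, 0.2052]
tool_rot: [3.14, 0.0, 1.157]
force: [-0.4, 0.0, 0.3]
grip_width: 0.0854
```

Request:
step_arm:
  plan:
    - [[0,0,0.5,0],[0,0,1.5,0],[0,0,3,0],[0,0,5,0],[0,0,7.5,0],[0,0,10,0],[0,0,12,0],[0,0,13.5,0],[0,0,14,0]]

```text
clock: 8.98
position: [0.4861, 0.0078, 0.3483]
tool_rot: [3.137, -0.002, 1.157]
force: [-0.6, 0.6, 0.8]
grip_width: 0.0857
```

Run:
```python
from workcell import bot
import cv2
for n in("side","top"):
    f=bot.grab_frame(n); p=f["pixels"]
    c=p[150:330,180:400] 
    cv2.imwrite(f"pics/{n}5.png",cv2.resize(c,None,fx=3.6,fy=3.6,interpolation=cv2.INTER_CUBIC)[:600])
o=bot.observe();print(o["clock"],o["position"],o["tool_rot"],o["force"],o["grip_width"])
```

```text
9.0833 [0.48593172 0.0079446  0.34647402] [ 3.13852230e+00 -9.12323614e-04  1.15699730e+00] [ 0.38291567  0.28044339 -0.47463073] 0.08575409017950078
```

View pics/side5.png

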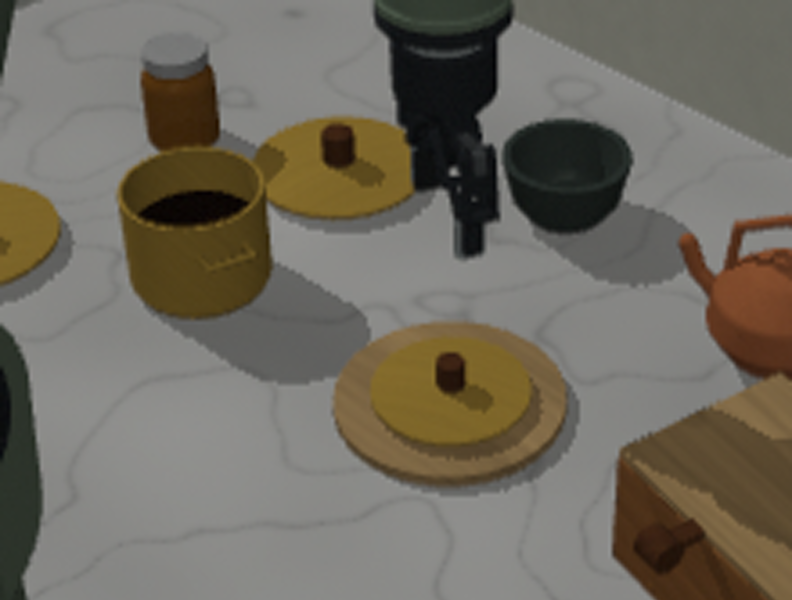

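The lid lies flat and centred on the board (crop (451,390), board (450,400)), and nothing else has moved. Next is the pull.

Request:
step_arm:
  plan:
    - [[-0.3,-1,0,0.01],[-0.7,-2.5,0,0.03],[-1.4,-5,0,0.05],[-2.2,-8,0,0.07],[-3.1,-11,0,0.09],[-4,-14.2,0,0.11],[-4.9,-17.4,0,0.13],[-5.8,-20.5,0,0.15],[-6.7,-23.5,0,0.17],[-7.4,-26,0,0.19],[-7.9,-27.8,0,0.2],[-8,-28.4,0,0.21]]

```text
clock: 10.08
position: [0.4044, -0.2786, 0.3456]
tool_rot: [3.14, -0.0, 1.364]
force: [-0.5, -0.6, -0.5]
grip_width: 0.0855
```

Run:
```python
from workcell import bot
import cv2
for n in("side","top"):
    f=bot.grab_frame(n); p=f["pixels"]
    c=p[200:360,320:520] if n=="side" else p[180:330,330:500]
    cv2.imwrite(f"pics/{n}6.png",cv2.resize(c,None,fx=3.7,fy=3.7,interpolation=cv2.INTER_CUBIC)[:600])
o=bot.observe();print(o["clock"],o["position"],o["tool_rot"],o["force"],o["grip_width"])
```

```text
10.1833 [ 0.40546083 -0.27669156  0.34575598] [ 3.13970838e+00 -1.13011495e-03  1.36530391e+00] [-0.22249113  1.05993041  0.08048009] 0.08552500800012837
```

View pics/side6.png

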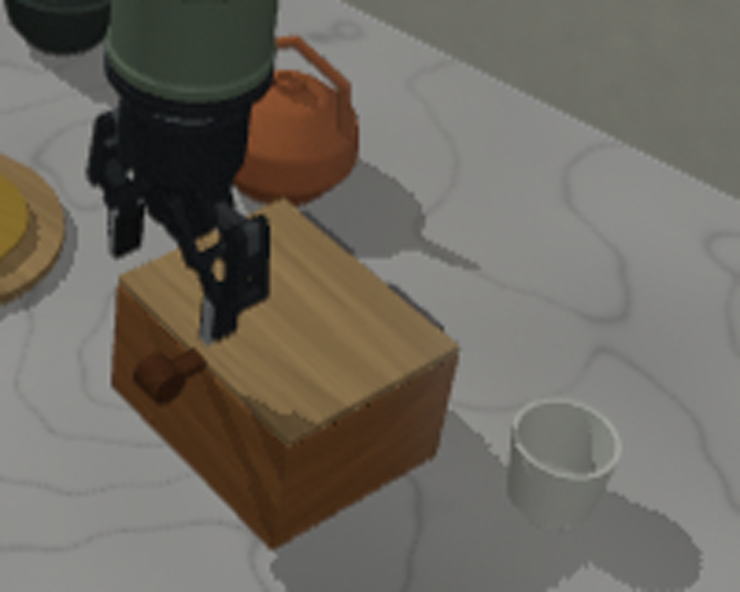

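View pics/top6.png

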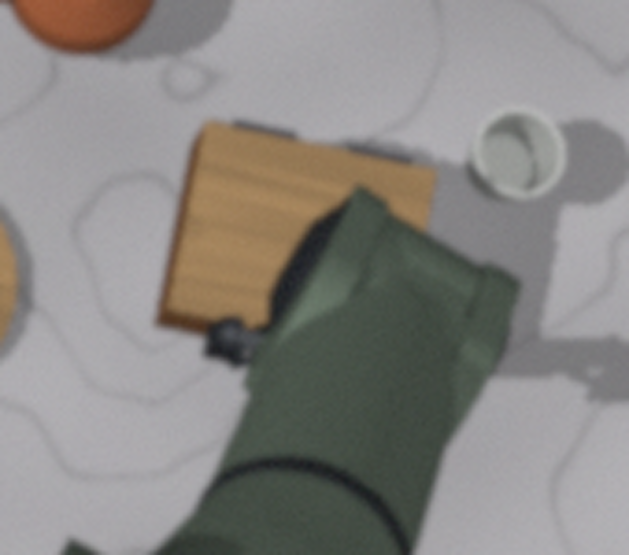

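Seen from both sides, the fingers straddle the pull: tips at side crop (125,245) and (215,335), pull at (160,375). I go down to put the grasp point at the lug centre.

Request:
step_arm:
  plan:
    - [[0,0,-0.8,0],[0,0,-2,0],[0,0,-3.5,0],[0,0,-5,0],[0,0,-6.3,0],[0,0,-7.3,0],[0,0,-8,0],[0,0,-8.4,0],[0,0,-8.6,0],[0,0,-8.6,0]]

```text
clock: 11.02
position: [0.4056, -0.2765, 0.2596]
tool_rot: [3.14, -0.001, 1.365]
force: [0.8, 0.5, -0.2]
grip_width: 0.0854
```

Run:
```python
from workcell import bot
import cv2
for n in("side",):
    f=bot.grab_frame(n); p=f["pixels"]
    c=p[220:360,320:480]
    cv2.imwrite(f"pics/{n}7.png",cv2.resize(c,None,fx=4.2,fy=4.2,interpolation=cv2.INTER_CUBIC)[:600])
o=bot.observe();print(o["clock"],o["position"],o["tool_rot"],o["force"],o["grip_width"])
```

```text
11.0667 [ 0.40558849 -0.27665259  0.25997781] [ 3.13939023e+00 -1.04529865e-03  1.36539108e+00] [-0.08696126 -0.51236275  0.01702976] 0.08540256754397692
```

View pics/side7.png

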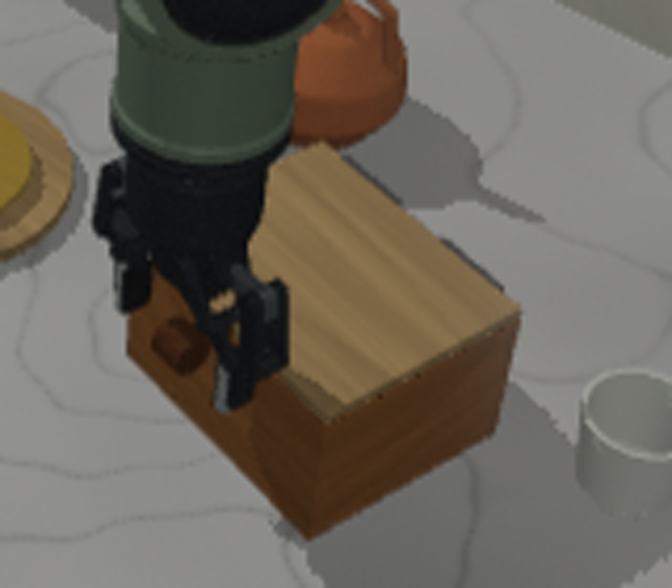

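The lug at crop (180,347) sits midway between the pads at (130,290) and (232,390). I close.

Request:
step_arm:
  plan:
    - [[0,0,0,0],[0,0,0,0],[0,0,0,0],[0,0,0,0],[0,0,0,0],[0,0,0,0],[0,0,0,0],[0,0,0,0],[0,0,0,0],[0,0,0,0]]
  jaw: 1
  force: 30

```text
clock: 11.9
position: [0.406, -0.2754, 0.2603]
tool_rot: [3.14, -0.003, 1.367]
force: [-0.2, 12.1, 13.7]
grip_width: 0.0232
```

Run:
```python
from workcell import bot
import numpy as np
o=bot.observe();print(o["clock"],o["position"],o["tool_rot"],o["force"],o["moment"],o["grip_width"])
r=.183;c=np.array([.98,-.199])
p=lambda a:np.r_[(1-np.cos(a))*r*100*c, r*100*np.sin(a)]
for a in np.arange(0,1.85,.075): print(round(a,3),np.round(p(a),1).tolist())
```

```text
11.9 [ 0.40598449 -0.27541311  0.26029966] [ 3.13972915e+00 -2.86220960e-03  1.36655974e+00] [-0.24744203 12.05452897 13.71176088] [ 2.58328365  0.01151631 -0.11933804] 0.023234163080731805
0.0 [0.0, -0.0, 0.0]
0.075 [0.1, -0.0, 1.4]
0.15 [0.2, -0.0, 2.7]
0.225 [0.5, -0.1, 4.1]
0.3 [0.8, -0.2, 5.4]
0.375 [1.2, -0.3, 6.7]
0.45 [1.8, -0.4, 8.0]
0.525 [2.4, -0.5, 9.2]
0.6 [3.1, -0.6, 10.3]
0.675 [3.9, -0.8, 11.4]
0.75 [4.8, -1.0, 12.5]
0.825 [5.8, -1.2, 13.4]
0.9 [6.8, -1.4, 14.3]
0.975 [7.9, -1.6, 15.1]
1.05 [9.0, -1.8, 15.9]
1.125 [10.2, -2.1, 16.5]
1.2 [11.4, -2.3, 17.1]
1.275 [12.7, -2.6, 17.5]
1.35 [14.0, -2.8, 17.9]
1.425 [15.3, -3.1, 18.1]
1.5 [16.7, -3.4, 18.3]
1.575 [18.0, -3.7, 18.3]
1.65 [19.4, -3.9, 18.2]
1.725 [20.7, -4.2, 18.1]
1.8 [22.0, -4.5, 17.8]
```

The pull is gripped at 23 mm, with some sideways preload, so the lug sits a touch to +y. I relax onto the measured pose and start the arc.

Request:
step_arm:
  plan:
    - [[0,0.1,0.1,0],[0,0.1,0.3,0],[0,0.1,0.7,0],[0.1,0.1,1.4,0],[0.1,0.1,2,0],[0.2,0.1,2.7,0],[0.2,0.1,2.7,0]]

```text
clock: 12.48
position: [0.4079, -0.2754, 0.2883]
tool_rot: [3.138, -0.001, 1.365]
force: [-0.8, -8.0, -4.7]
grip_width: 0.0235
```

Run:
```python
from workcell import bot
import cv2
for n in("side",):
    f=bot.grab_frame(n); p=f["pixels"]
    c=p[200:360,320:480]
    cv2.imwrite(f"pics/{n}8.png",cv2.resize(c,None,fx=3.7,fy=3.7,interpolation=cv2.INTER_CUBIC)[:600])
o=bot.observe();print(o["clock"],o["position"],o["tool_rot"],o["force"],o["moment"],o["grip_width"])
```

```text
12.5333 [ 0.40782691 -0.2753693   0.28788646] [ 3.13839759e+00 -1.36128267e-03  1.36538871e+00] [-0.08159584 -9.56314727 -3.80589759] [-1.72486486  0.07101374 -0.09554368] 0.023343308947935775
```

View pics/side8.png

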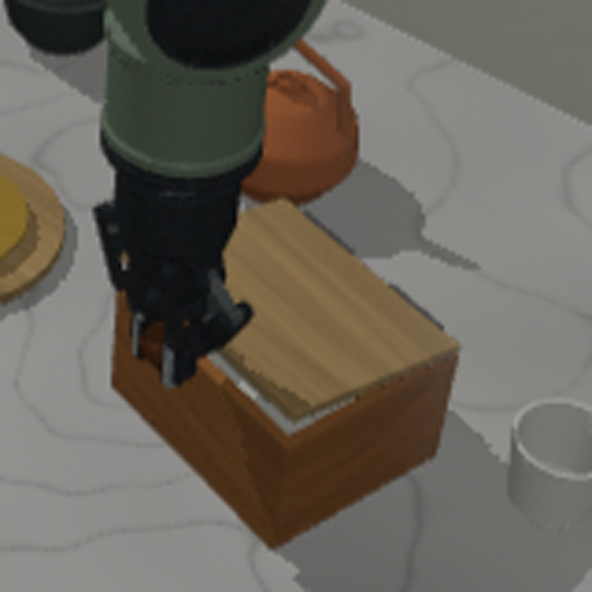

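The flap is rising with the pull (edge lifted, light gap at crop (250,395)). The sideways force has reversed, so I take 0.7 mm back in y and continue along the arc.

Run:
```python
import numpy as np
def seg(a0,angs,y=0):
    r=18.3
    f=lambda a:np.array([(1-np.cos(a))*r*.98,-(1-np.cos(a))*r*.199,r*np.sin(a)])
    print([[*np.round((f(a)-f(a0)+[0,y,0])*20)/20] for a in angs])
seg(.151,[.17,.2,.24,.29,.34,.40,.46,.52,.57,.6,.62,.62],-.07)
```

```text
[[np.float64(0.05), np.float64(-0.1), np.float64(0.35)], [np.float64(0.15), np.float64(-0.1), np.float64(0.9)], [np.float64(0.3), np.float64(-0.15), np.float64(1.6)], [np.float64(0.55), np.float64(-0.2), np.float64(2.5)], [np.float64(0.8), np.float64(-0.25), np.float64(3.35)], [np.float64(1.2), np.float64(-0.3), np.float64(4.35)], [np.float64(1.65), np.float64(-0.4), np.float64(5.35)], [np.float64(2.15), np.float64(-0.5), np.float64(6.35)], [np.float64(2.65), np.float64(-0.6), np.float64(7.1)], [np.float64(2.95), np.float64(-0.65), np.float64(7.6)], [np.float64(3.15), np.float64(-0.7), np.float64(7.9)], [np.float64(3.15), np.float64(-0.7), np.float64(7.9)]]
```

Request:
step_arm:
  plan:
    - [[0.05,-0.05,0.35,0],[0.15,-0.1,0.9,0],[0.3,-0.15,1.6,0],[0.55,-0.2,2.5,0],[0.8,-0.25,3.35,0],[1.2,-0.3,4.35,0],[1.65,-0.4,5.35,0],[2.15,-0.5,6.35,0],[2.65,-0.6,7.1,0],[2.95,-0.65,7.6,0],[3.15,-0.7,7.9,0],[3.15,-0.7,7.9,0]]

```text
clock: 13.53
position: [0.4394, -0.2822, 0.3672]
tool_rot: [3.139, -0.002, 1.366]
force: [-3.5, 4.4, -1.4]
grip_width: 0.0232
```

Run:
```python
from workcell import bot
import cv2
for n in("side",):
    f=bot.grab_frame(n); p=f["pixels"]
    c=p[180:340,320:480]
    cv2.imwrite(f"pics/{n}9.png",cv2.resize(c,None,fx=3.7,fy=3.7,interpolation=cv2.INTER_CUBIC)[:600])
o=bot.observe();print(o["clock"],o["position"],o["tool_rot"],o["force"],o["moment"],o["grip_width"])
```

```text
13.5833 [ 0.43927701 -0.28216275  0.36687206] [ 3.13902228e+00 -1.76087231e-03  1.36554116e+00] [-2.67684361  4.65339878 -1.61958838] [ 0.96164721  0.45349539 -0.05926026] 0.02357039528116873
```

View pics/side9.png

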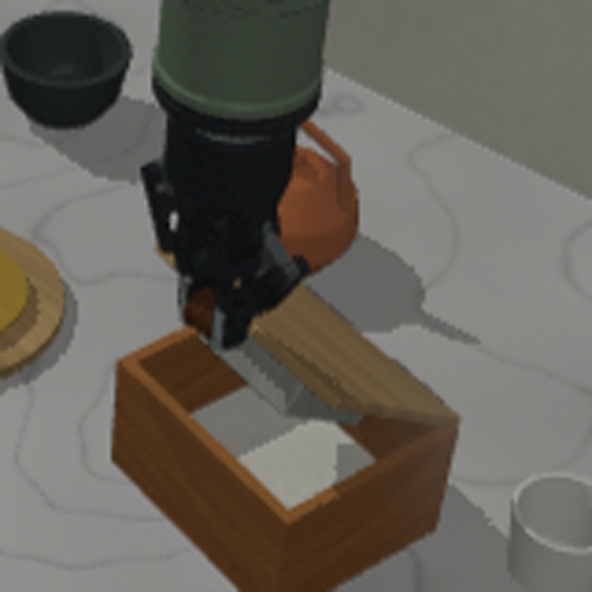

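The flap is at about 0.62 rad, with the lug still centred in the pads and forces under 5 N. I continue.

```bash
cat > seg.py <<'E'
import numpy as np
def seg(a0,angs,y=0,x=0):
    r=18.3
    f=lambda a:np.array([(1-np.cos(a))*r*.98,-(1-np.cos(a))*r*.199,r*np.sin(a)])
    print([[float(v) for v in np.round(np.round((f(a)-f(a0)+[x,y,0])*20)/20,2)] for a in angs])
E
python3 -c "
from seg import *
seg(.62,[.64,.67,.71,.76,.82,.88,.94,1.0,1.05,1.08,1.10,1.10])"
```

```text
[[0.2, -0.05, 0.3], [0.55, -0.1, 0.75], [1.0, -0.2, 1.3], [1.6, -0.3, 1.95], [2.35, -0.5, 2.75], [3.15, -0.65, 3.45], [4.0, -0.8, 4.15], [4.9, -1.0, 4.75], [5.65, -1.15, 5.25], [6.15, -1.25, 5.5], [6.45, -1.3, 5.7], [6.45, -1.3, 5.7]]
```

Request:
step_arm:
  plan:
    - [[0.2,-0.05,0.3,0],[0.55,-0.1,0.75,0],[1.0,-0.2,1.3,0],[1.6,-0.3,1.95,0],[2.35,-0.5,2.75,0],[3.15,-0.65,3.45,0],[4.0,-0.8,4.15,0],[4.9,-1.0,4.75,0],[5.65,-1.15,5.25,0],[6.15,-1.25,5.5,0],[6.45,-1.3,5.7,0],[6.45,-1.3,5.7,0]]

```text
clock: 14.58
position: [0.5041, -0.2956, 0.4242]
tool_rot: [3.139, -0.001, 1.365]
force: [-4.3, -2.2, 0.9]
grip_width: 0.0235
```

Run:
```python
from workcell import bot
from seg import *
o=bot.observe();print(o["clock"],o["position"],o["tool_rot"],o["force"],o["moment"],o["grip_width"])
seg(1.10,[1.12,1.15,1.19,1.24,1.29,1.34,1.39,1.43,1.46,1.48,1.49,1.49])
```

```text
14.5833 [ 0.50409139 -0.29558972  0.4242415 ] [ 3.13862501e+00 -1.06983330e-03  1.36529737e+00] [-4.28190884 -2.23137881  0.92566064] [-0.34689496  0.93950787 -0.03766963] 0.02354507810848623
[[0.3, -0.05, 0.15], [0.8, -0.15, 0.4], [1.45, -0.3, 0.7], [2.3, -0.45, 1.0], [3.15, -0.65, 1.25], [4.05, -0.8, 1.5], [4.9, -1.0, 1.7], [5.6, -1.15, 1.8], [6.15, -1.25, 1.9], [6.5, -1.3, 1.9], [6.7, -1.35, 1.95], [6.7, -1.35, 1.95]]
```

Request:
step_arm:
  plan:
    - [[0.3,-0.05,0.15,0],[0.8,-0.15,0.4,0],[1.45,-0.3,0.7,0],[2.3,-0.45,1.0,0],[3.15,-0.65,1.25,0],[4.05,-0.8,1.5,0],[4.9,-1.0,1.7,0],[5.6,-1.15,1.8,0],[6.15,-1.25,1.9,0],[6.5,-1.3,1.95,0],[6.7,-1.35,1.95,0],[6.7,-1.35,1.95,0]]

```text
clock: 15.58
position: [0.5715, -0.3096, 0.444]
tool_rot: [3.138, -0.0, 1.365]
force: [-3.2, -4.4, 1.1]
grip_width: 0.0236
```

Run:
```python
from workcell import bot
from seg import *
import cv2
for n in("side","top"):
    f=bot.grab_frame(n); p=f["pixels"]
    c=p[130:330,320:520]
    cv2.imwrite(f"pics/{n}10.png",cv2.resize(c,None,fx=3,fy=3,interpolation=cv2.INTER_CUBIC)[:600])
o=bot.observe();print(o["clock"],o["position"],o["tool_rot"],o["force"],o["moment"],o["grip_width"])
seg(1.49,[1.5,1.52,1.55,1.59,1.63,1.67,1.71,1.74,1.77,1.79,1.80,1.80])
```

```text
15.6833 [ 0.57128619 -0.30959876  0.44398702] [ 3.13806176e+00 -2.82521440e-04  1.36484382e+00] [-3.1745319  -4.20732496 -0.10041462] [-0.90462131  0.65510794 -0.0017051 ] 0.023697632409592453
[[0.2, -0.05, 0.0], [0.55, -0.1, 0.05], [1.05, -0.2, 0.05], [1.8, -0.35, 0.05], [2.5, -0.5, 0.05], [3.2, -0.65, -0.05], [3.95, -0.8, -0.1], [4.45, -0.9, -0.2], [5.0, -1.0, -0.3], [5.35, -1.1, -0.4], [5.5, -1.1, -0.4], [5.5, -1.1, -0.4]]
```

View pics/side10.png

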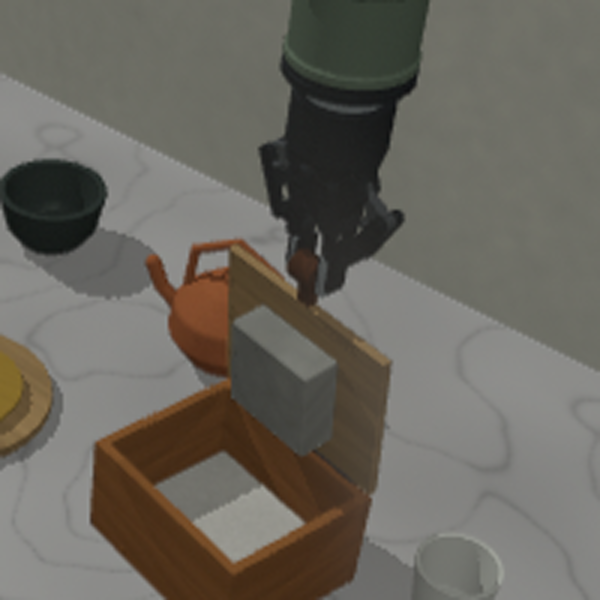

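The flap is near upright, with the lug at crop (302,265) in the pads. I finish the arc to about 1.80, using the true lean measured next.

Request:
step_arm:
  plan:
    - [[0.2,-0.05,0.0,0],[0.55,-0.1,0.05,0],[1.05,-0.2,0.05,0],[1.8,-0.35,0.05,0],[2.5,-0.45,0.05,0],[3.2,-0.6,-0.05,0],[3.95,-0.75,-0.1,0],[4.45,-0.85,-0.2,0],[4.8,-0.95,-0.25,0],[5.0,-1.0,-0.3,0],[5.0,-1.0,-0.3,0],[5.0,-1.0,-0.3,0]]

```text
clock: 16.68
position: [0.622, -0.3201, 0.4412]
tool_rot: [3.137, 0.001, 1.365]
force: [-2.6, -4.8, 0.7]
grip_width: 0.0236
```

Run:
```python
from workcell import bot
import cv2,pickle,numpy as np
from scipy.optimize import least_squares
d={}
for n in("side","top"):
    f=bot.grab_frame(n); d[n]=f; p=f["pixels"]
    c=p[130:330,320:520]
    cv2.imwrite(f"pics/{n}11.png",cv2.resize(c,None,fx=3,fy=3,interpolation=cv2.INTER_CUBIC)[:600])
pickle.dump(d,open("f11.pkl","wb"))
o=bot.observe();print(o["clock"],o["position"],o["tool_rot"],o["force"],o["moment"],o["grip_width"])
Q=np.array([[.4060,-.2754,.2603],[.4078,-.2754,.2879],[.4393,-.2822,.3669],[.5041,-.2956,.4242],[.5713,-.3096,.4440],o["position"]])
u=np.array([.98,-.199]);U=Q[:,:2]@u
r=least_squares(lambda v:np.hypot(U-v[0],Q[:,2]-v[1])-.183,[.63,.26]);print(r.x,r.fun)
print(np.arctan2(Q[:,2]-r.x[1],r.x[0]-U))
r=least_squares(lambda v:np.hypot(U-v[0],Q[:,2]-v[1])-v[2],[.63,.26,.183]);print(r.x,r.fun)
print(np.arctan2(Q[:,2]-r.x[1],r.x[0]-U))
```

```text
16.7833 [ 0.62195516 -0.32008777  0.44120072] [3.13695672e+00 5.37145965e-04 1.36467707e+00] [-1.57755785 -4.87552026  2.40220031] [-0.98105127  0.5433803  -0.05383793] 0.02328175329505374
[0.63588947 0.26155391] [ 2.09164507e-04  3.43684946e-04 -3.42637952e-04 -3.78627471e-04
  1.38804619e-05  4.83135464e-04]
[-0.00684422  0.144197    0.61473435  1.09870481  1.49200455  1.77564553]
[0.63732017 0.25989075 0.18479966] [-1.63637307e-04  2.04472624e-04 -1.35359956e-05 -4.57026526e-05
 -1.06191002e-05  2.90224313e-05]
[0.00221654 0.15198241 0.61762172 1.09590174 1.48499463 1.76623613]
```

View pics/side11.png

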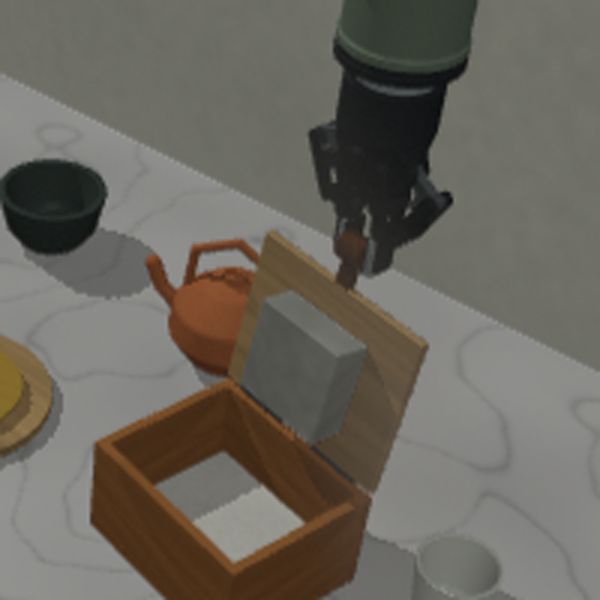

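View pics/top11.png

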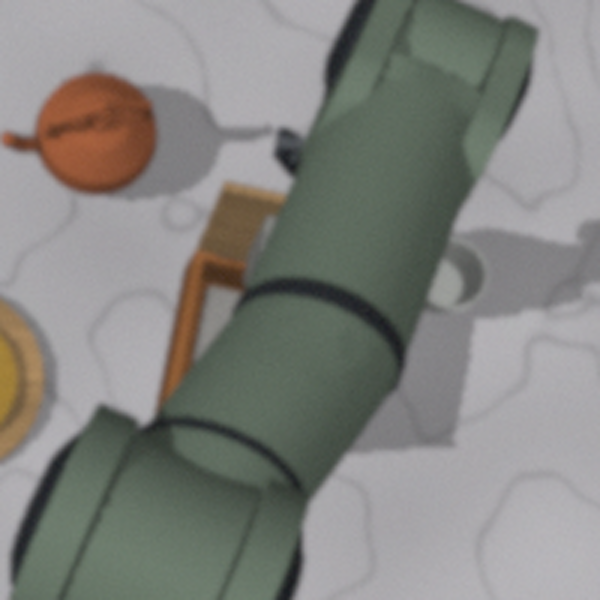

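The circle fit gives about 1.77 rad (residuals under 0.5 mm). I need about +0.03 more, roughly 5 mm in x.

Request:
step_arm:
  plan:
    - [[0.1,0,0,0],[0.3,-0.05,-0.05,0],[0.5,-0.1,-0.1,0],[0.5,-0.05,-0.1,0],[0.5,-0.05,-0.1,0],[0.5,-0.05,-0.1,0]]
  force: 40

```text
clock: 17.28
position: [0.6271, -0.321, 0.4402]
tool_rot: [3.137, 0.001, 1.364]
force: [-2.9, -5.6, -1.5]
grip_width: 0.023
```

Run:
```python
from workcell import bot
import cv2,numpy as np
fs=bot.grab_frame("side");p=fs["pixels"]; ft=bot.grab_frame("top")
cv2.imwrite("pics/side12.png",cv2.resize(p[190:300,380:480],None,fx=5.4,fy=5.4,interpolation=cv2.INTER_CUBIC))
cv2.imwrite("pics/side12full.png",p); 
o=bot.observe();print(o["clock"],o["position"],o["force"],o["moment"],o["grip_width"],o["qd"])
P=np.array(o["position"]);u=np.array([.98,-.199])
for h in((.6359,.26155),(.6373,.2599)): print(np.arctan2(P[2]-h[1],h[0]-P[:2]@u))
# model: hinge, free-edge outer corners
H=np.array([.5835,-.3135,.105]);X=np.array([.98,-.199,0]);Y=np.array([.199,.98,0]);Z=np.array([0,0,1.])
def pr(X_): q=fs["mtx"]@(fs["R"]@X_+fs["t"]); return q[:2]/q[2]
for a in(1.7,1.8,1.9):
    e=-X*np.cos(a)+Z*np.sin(a); n=X*np.sin(a)+Z*np.cos(a)
    print(a,[np.round((pr(H+e*.15+s*.09*Y+t*n)-[380,190])*5.4) for s in(1,-1) for t in(.0045,-.0045)], "lug",np.round((pr(H+e*.183)-[380,190])*5.4))
```

```text
17.3833 [ 0.62713225 -0.32105511  0.44017327] [-3.50599656 -6.10545718 -1.69670192] [-1.19596667  0.86324416  0.03881417] 0.023437498157917604 [-0.00028918  0.00064933  0.00017856  0.00100636 -0.00213446  0.00073617
  0.00043215]
1.8048055477655975
1.7953717399683384
1.7 [array([155.,  87.]), array([141.,  92.]), array([441., 294.]), array([427., 299.])] lug [302. 126.]
1.8 [array([178.,  83.]), array([164.,  85.]), array([464., 287.]), array([450., 291.])] lug [331. 118.]
1.9 [array([199.,  81.]), array([186.,  82.]), array([485., 284.]), array([472., 285.])] lug [357. 115.]
```

View pics/side12.png

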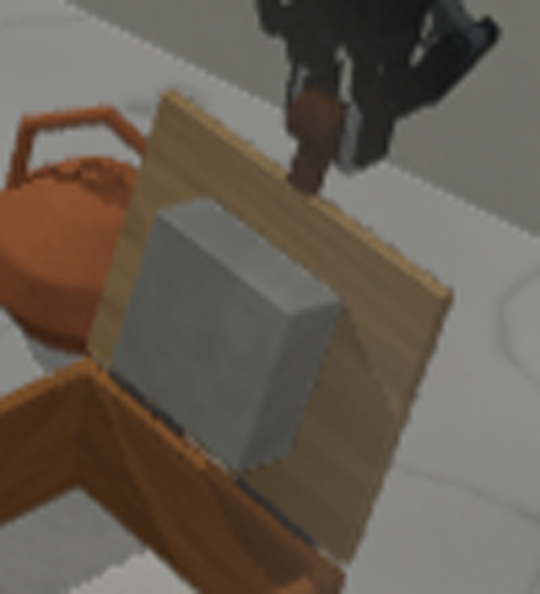

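View pics/side12full.png

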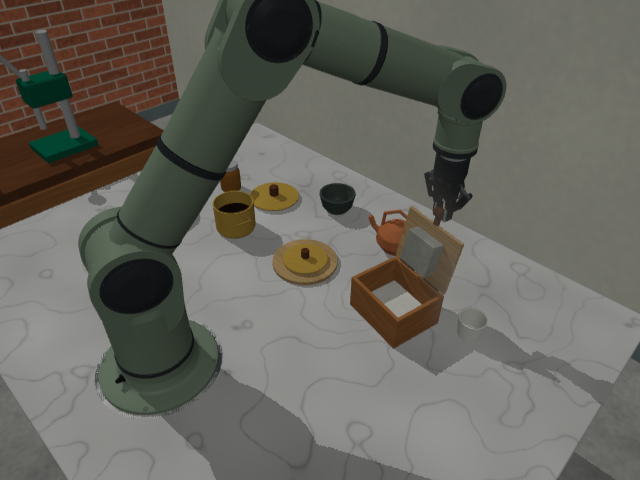

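The full view shows the lid on the board at (305,258), the pot in place, and the flap leaning back in the grip. The upper flap corners read about (168,92) and (453,292). I check the angle against the picture using the hinge-side corners too.

Run:
```python
from workcell import bot
import cv2,numpy as np
fs=bot.grab_frame("side");p=fs["pixels"]
cv2.imwrite("pics/a.png",cv2.resize(p[245:310,385:455],None,fx=8,fy=8,interpolation=cv2.INTER_CUBIC))
cv2.imwrite("pics/b.png",cv2.resize(p[195:265,400:480],None,fx=8,fy=8,interpolation=cv2.INTER_CUBIC))
```

```text
(no output)
```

View pics/a.png

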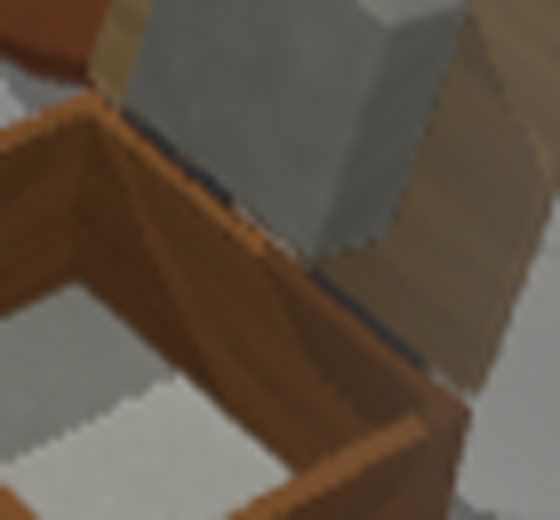

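View pics/b.png

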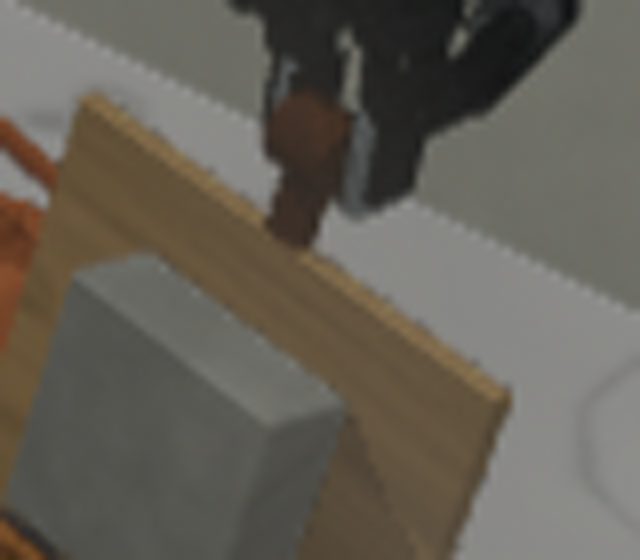

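Run:
```python
import pickle,numpy as np
from scipy.optimize import least_squares
d=pickle.load(open("f0.pkl","rb"))
def pr(n,X): f=d[n]; q=f["mtx"]@(f["R"]@X+f["t"]); return q[:2]/q[2]
T2=lambda x,y:(350+x/5,190+y/5); S2=lambda x,y:(340+x/5,240+y/5)
def pt(v,a,r,y,t):
    X=np.array([np.cos(v[2]),np.sin(v[2]),0]);Y=np.array([-X[1],X[0],0]);Z=np.array([0,0,1.])
    return np.array([v[0],v[1],.105])+r*(-X*np.cos(a)+Z*np.sin(a))+y*Y+t*(X*np.sin(a)+Z*np.cos(a))
o=[]
for (r,y),t,s in(((0,.09),(180,115),(285,68)),((0,-.09),(490,180),(520,268)),((.15,-.09),(440,437),(290,400)),((.15,.09),(125,375),(62,175))):
    o+=[("top",0,r,y,.0045,T2(*t)),("side",0,r,y,.0045,S2(*s))]
o+=[("side",0,.0,-.09,-.0045,(443.5,296)),("side",0,0,.09,-.0045,(396.5,256.5))]
o+=[("side",1,.15,-.09,-.0045,(462.5,245.6)),("side",1,.15,-.09,.0045,(463.9,244.75)),("side",1,.15,.09,-.0045,(410.25,207.1)),("side",1,.15,.09,.0045,(411.9,206.5))]
for sel in(o,[q for q in o if q[0]=="side"]):
    r=least_squares(lambda v:np.concatenate([pr(n,pt(v,v[3]*k,rr,y,t))-p for n,k,rr,y,t,p in sel]),[.583,-.3135,-.2,1.8],loss="soft_l1")
    s=np.sqrt(np.diag(np.linalg.inv(r.jac.T@r.jac)));print(r.x,s);print(np.round(r.fun.reshape(-1,2),1).tolist())
```

```text
[ 0.5814282  -0.31566478 -0.20888489  1.76659275] [0.00116535 0.00102977 0.00875586 0.01711732]
[[0.6, -0.8], [-0.8, -0.2], [1.2, -0.0], [0.2, 0.3], [1.6, 0.5], [-0.7, -0.4], [1.0, -1.4], [-1.4, -0.2], [0.1, 0.5], [-0.7, -0.5], [-0.4, -0.2], [0.8, -0.2], [-0.8, -0.3], [0.1, -0.3]]
[ 0.58215612 -0.3168207  -0.21008449  1.75483987] [0.00141072 0.00106488 0.00887376 0.01729791]
[[-0.3, -0.1], [0.7, 0.4], [-0.2, -0.3], [-0.9, -0.2], [0.6, 0.6], [-0.1, -0.5], [-0.3, 0.0], [0.9, 0.1], [-0.7, -0.1], [0.2, -0.1]]
```

The arc fit says 1.80 and the camera fit says 1.76 ± 0.02. Both are inside the 1.71–1.89 window. I nudge 3 mm further to centre the mean of the two, let it settle, and check stillness.

Request:
step_arm:
  plan:
    - [[0.1,-0.05,0,0],[0.2,-0.1,-0.05,0],[0.3,-0.1,-0.05,0],[0.3,-0.1,-0.05,0],[0.3,-0.1,-0.05,0],[0.3,-0.1,-0.05,0],[0.3,-0.1,-0.05,0],[0.3,-0.1,-0.05,0]]

```text
clock: 18.1
position: [0.6301, -0.3218, 0.4395]
tool_rot: [3.137, 0.001, 1.365]
force: [-3.4, 0.7, -3.6]
grip_width: 0.0235
```

Run:
```python
from workcell import bot
import cv2,numpy as np
for i in range(2): f=bot.grab_frame("side")
o=bot.observe();print(o["clock"],o["position"],o["force"],o["moment"],o["grip_width"],np.abs(o["qd"]).max())
P=np.array(o["position"]);u=np.array([.98,-.199])
for h in((.6359,.26155),(.6373,.2599)): print(np.arctan2(P[2]-h[1],h[0]-P[:2]@u))
cv2.imwrite("pics/fin.png",cv2.resize(f["pixels"][150:350,200:480],None,fx=2.8,fy=2.8))
```

```text
18.2 [ 0.63013968 -0.32184031  0.43949801] [-2.2027602   0.84243016 -5.37019355] [ 0.29880253  0.72006383 -0.00162643] 0.023051484732521728 0.0021848168279339705
1.82209118136688
1.812542198475181
```

View pics/fin.png

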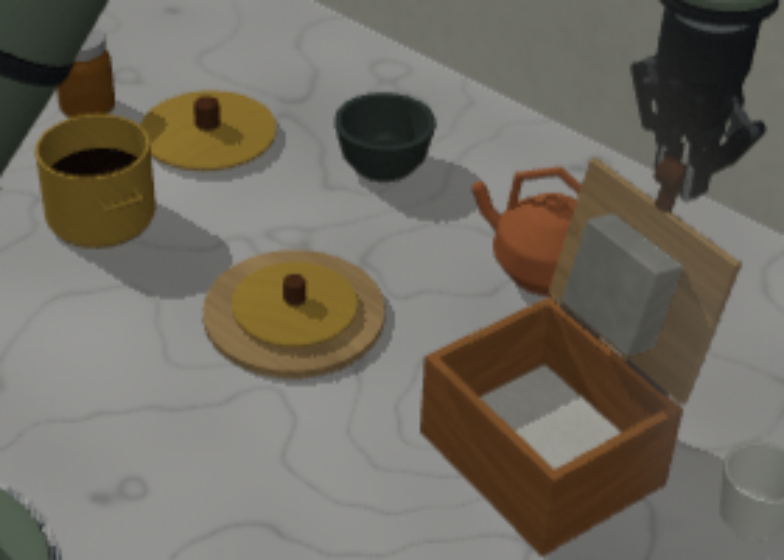

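The lid lies centred on the board (crop (295,300)), the pot is in place at (97,180), and the flap is held still with the lug at (670,180) between the pads. I hand the job in.

```bash
python3 -c "
from workcell import bot
print(bot.job_done())"
```

```text
the job is handed in; nothing more can be done
None
```

I handed the job in at about 18 s of the 64 s allowed. The hand-in reports no verdict.

- **Lid:** I took the 131 mm lid off the pot by its knob; the other two lids measured about 166 mm. I lowered it until it touched the board, then let go. The last picture shows it flat and centred on the board.
- **Flap:** I pinched the pull on its flat ends and swung the flap along its arc to the balance point. The gripper still holds it with a 40 N grip at 23 mm opening. The arm is at rest, with joint speeds at or below 0.002 rad/s and about 6 N on the tool.
- **Everything else:** the pot and bystanders look unmoved in the last pictures. I judged this by eye and did not measure it.

**Angle checks:** two estimates of the flap angle disagreed slightly. The arc of the tool gave 1.80 rad and the camera corners gave 1.76 ± 0.02, so I moved it 3 mm further. That puts it at about 1.81–1.82 by the arc. The camera fit, not repeated after the move, would put it at about 1.78. Both lie within 1.71–1.89.

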